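# Set out the tea things

## Robot

A 6-joint arm with a two-finger parallel gripper is mounted at the origin on the work surface. World frame = base frame: x ahead of the robot, y to its left, z up, the work surface at z = 0. Lengths are in mm, angles in rad, forces in N, time in s.
With the tool pointing down it reaches from about 375 to 900 mm from the base axis. Payload 3.1 kg.
Tool frame: the origin (TCP) lies midway between the tips of the shut fingers; the grasp point (between the pads) lies 19 mm behind it (robot.grasp_offset is the distance from the TCP to the grasp point, in mm); z points along the fingers, y is the line along which they close (so a half turn about z gives the same grasp; the last joint's range is limited). The gripper opens to 87 mm and grips with 3 to 60 N. Pads are 19 mm wide; open, the fingers measure 117 mm over their backs; the gripper's body (75 mm by 190 mm) begins 51 mm behind the grasp point.
Start: joints at [-1.472, 0.527, 1.433, -0, 1.181, -0.178], TCP at [170.823, -601.179, 222.548] pointing down, gripper open.
Joint ranges: [-3.08, 3.08], [-0.75, 2.2], [0.22, 2.44], [-1.43, 4.57], [0, 2.65], [-2.85, 2.85]. Speed limits (rad/s): [2.79, 2.79, 3.14, 3.14, 3.14, 3.14].

## Interface

Orientations are given as [roll, pitch, yaw] about the fixed x, y, z axes, in that order (R = Rz(yaw) Ry(pitch) Rx(roll)).
In Python, from workcell import sensors, viewer, robot, models gives the robot as it stands.
- The arm moves only by the tool move_arm, never from a script. Its argument "commands" is a list of rows, each an object of numbers: "x", "y", "z": the shift along the tool's x, y, z in units of 120 mm (1.0 is 120 mm); "ax", "ay", "az": the turn, a rotation vector about the tool's x, y, z in units of 45 degrees (1.0 is 45 degrees). A call has 1 to 10 rows; each row shifts and turns the commanded pose from where the row before left it, along the tool's axes as they then stand; what a row does not reach is not made up. A row lasts 1/8 s, in which the tool goes at most 62.5 mm and 10.7 degrees, less where a joint would pass 70% of its speed; a pose out of reach is approached as far as the arm can. A call with a number of a shift or a turn outside -1 to 1 is refused whole. A call with a gripper value outside its range is refused whole. "claw" is the gripper's target within -1 to 1 (shut at 1, half-way at 0, fully open at -1), set as the call begins (left out, the last holds). The fingers move at their own pace and stop on an object; "squeeze" is the grip in N (left out, the last holds). Time passes only in rows, so rows that do not move let the fingers close. It gives the time, the measured TCP pose, the force, the opening and the grip force at its end, in the units of the state.
- sensors.read_state(): the state, without advancing time (a new reading comes with each control period).
- viewer.snapshot(name): name is "side" or "top" or "wrist"; returns a dict with "frame" (420x560x3 uint8, red, green, blue), "z_map" (420x560 float32, mm along the optical axis (not along the pixel's ray), 0 where there is no reading), "mtx" (3x3 intrinsics, pixels), "R" (3x3) and "t" (3): a world point X has camera coordinates R X + t; the wrist camera has in their place "hand_eye" (4x4, takes a point from camera to tool coordinates, whose origin is the TCP and whose axes are the flange's). Camera axes: x right, y down, z forward; pixel columns grow to the right and rows downward; lengths in mm; the calibration is good to about 2 mm. A picture is of the moment at which its call begins: read the wrist's pose just before it.
- robot.close_job(): hands the job in; it is judged then, once.
Trained networks look in the newest picture that a camera, given by its name, has taken for a name from the list of things; names that differ only in an ending like _2 or _b are one class to them, and where a whole thing is asked for, a point or a joint stands for the part that bears it (a point fixed in the world has none). Each returns a list of dicts, best first, with "score" (0 to 1); they miss things now and then, are a little off and sometimes report something else, mostly with a low value. They report only what shows in the picture. A call takes as long as a camera call. They do not tell look-alikes from the thing itself.
- models.regions_of(name, camera): "mask" (420x560 bool, what is visible of it) and "centre" ([column, row] in pixels, amid what is visible of it).
The state is a dict: "t": time; "qpos": joint angles; "dq": joint speeds; "effort": joint torques, N m; "eef_pos": TCP position; "orientation": TCP orientation; "ft_force": force on the tool from outside, world axes, zero at the start; "ft_torque": the same for the moment, N m; "grip_width": finger opening in mm; "grasp_force": force on a finger pad.
Only numpy, scipy, OpenCV 4.12 (cv2) and the standard library are available. Lean on these libraries where they do the work, as an engineer would, in place of code of your own. Each camera call takes 0.05 s, during which the arm holds its last target. There are 200 camera calls.

## Task

Set out the tea things in this order: stand the tall tumbler in the middle of the round coaster, hang the steel infuser in it so that its flange rests on the rim, and put the small lid on the infuser; then stand the sugar pot in the middle of the square coaster and put the large lid on it. Both lids must sit level and fully home, and everything is let go and stays standing. Leave the pepper mill, the egg cup and the spice jar where they stand.

Things in the scene. Friction and masses are not known exactly. Their poses are not given: they have to be found in the camera images.
- tumbler: Tall straight red glazed tumbler without a handle, open at the top: 58 mm outer diameter (54 mm at the foot), 80 mm high, wall 4 mm (mouth 50 mm), 0.22 kg. Stands upright and empty. Origin: centre of its underside, z up; round, so its yaw is of no account. 
- infuser: Steel tea infuser: upright round basket, open on top, 44 mm outside, 66 mm high, wall 3 mm (mouth 38 mm), 0.09 kg, with a flange 60 mm across, 3 mm thick, its underside 45 mm above the foot. The 18 mm collar above the flange is to hold it by. Hung in the tumbler, flange on the rim, its foot is 35 mm above the tumbler's underside. Origin: centre of the foot's underside, z up; round.
- small_lid: The smaller of two red glazed lids, for the infuser: disc 48 mm across, 6 mm thick; below it a plug 30 mm across, 8 mm deep; above it a straight round knob 18 mm across, 24 mm high; 38 mm in all, 0.06 kg. Stands on its plug. Seated, the disc rests on the rim, plug inside, the plug's underside 58 mm above the infuser's underside. Origin: centre of the plug's underside, z up.
- large_lid: The larger of two red glazed lids, for the sugar pot: disc 66 mm across, 6 mm thick; below it a plug 50 mm across, 8 mm deep; above it a straight round knob 20 mm across, 24 mm high; 38 mm in all, 0.11 kg. Stands on its plug. Seated, the disc rests on the rim, plug inside, the plug's underside 40 mm above the sugar pot's underside. Origin: centre of the plug's underside, z up.
- sugar_pot: Low wide red glazed sugar pot, open at the top: 66 mm outer diameter (62 mm at the foot), 48 mm high, wall 4 mm (mouth 58 mm), 0.2 kg. Stands upright and empty. Origin: centre of its underside, z up; round, so its yaw is of no account. 
- round_coaster: Round cork coaster, 100 mm across and 8 mm thick, stuck to the counter. Origin: centre of its underside, on the counter; its top is 8 mm higher.
- square_coaster: Square cork coaster, 100 by 100 mm and 8 mm thick, stuck to the counter, at any yaw. Origin: centre of its underside, on the counter; its top is 8 mm higher.
- pepper_mill: Bystander: dark wooden pepper mill, 48 mm across at the foot, 112 mm high, loose. Origin: centre of its underside, z up; round, so its yaw is of no account. 
- egg_cup: Bystander: white egg cup on a foot, 50 mm across, 56 mm high, loose. Origin: centre of its underside, z up; round, so its yaw is of no account. 
- spice_jar: Bystander: amber glass spice jar with a steel cap, about 48 mm across, 85 mm high, loose. Origin: centre of its underside, z up; round, so its yaw is of no account. 
There are look-alikes about, which are no part of the job. Leave any blue or purple look-alike of the small_lid alone.

How it is judged (in metres and radians):
On the way, in this order (a step that is already met when the one before it is completed fails the run):
1. the tumbler stands on the round coaster, let go (horizontal distance between tumbler and round_coaster below 0.015 m and z of tumbler in the frame of round_coaster between 0.006 and 0.011 m and angle between tumbler's own z axis and vertical below 0.08 rad and contact force between the fingers and tumbler below 0.1 N), for 0.2 s.
2. the infuser hangs in the tumbler by its flange, let go (horizontal distance between infuser and tumbler below 0.007 m and z of infuser in the frame of tumbler between 0.0325 and 0.038 m and angle between infuser's own z axis and vertical below 0.08 rad and contact force between the fingers and infuser below 0.1 N), for 0.2 s.
3. the small lid sits on the infuser, let go (horizontal distance between small_lid and infuser below 0.008 m and z of small_lid in the frame of infuser between 0.0555 and 0.061 m and angle between small_lid's own z axis and vertical below 0.08 rad and contact force between the fingers and small_lid below 0.1 N), for 0.2 s.
4. the sugar pot stands on the square coaster, let go (horizontal distance between sugar_pot and square_coaster below 0.015 m and z of sugar_pot in the frame of square_coaster between 0.006 and 0.011 m and angle between sugar_pot's own z axis and vertical below 0.08 rad and contact force between the fingers and sugar_pot below 0.1 N), for 0.2 s.
5. the large lid sits on the sugar pot, let go (horizontal distance between large_lid and sugar_pot below 0.008 m and z of large_lid in the frame of sugar_pot between 0.0375 and 0.043 m and angle between large_lid's own z axis and vertical below 0.08 rad and contact force between the fingers and large_lid below 0.1 N), for 0.2 s.
At the end, for the whole second after the job is handed in: Tumbler on the round and sugar pot on the square coaster, within 15 mm of centre; infuser hung in the tumbler (7 mm off axis at most), small lid on the infuser and large lid on the sugar pot (8 mm at most); all seated within 3 mm, upright within 0.08 rad, at rest and let go (horizontal distance between tumbler and round_coaster below 0.015 m and z of tumbler in the frame of round_coaster between 0.006 and 0.011 m and angle between each of tumbler, infuser, small_lid, sugar_pot, large_lid's own z axis and vertical below 0.08 rad and linear speed of each of tumbler, infuser, small_lid, sugar_pot, large_lid below 0.02 m/s and horizontal distance between infuser and tumbler below 0.007 m and z of infuser in the frame of tumbler between 0.0325 and 0.038 m and horizontal distance between small_lid and infuser below 0.008 m and z of small_lid in the frame of infuser between 0.0555 and 0.061 m and horizontal distance between sugar_pot and square_coaster below 0.015 m and z of sugar_pot in the frame of square_coaster between 0.006 and 0.011 m and horizontal distance between large_lid and sugar_pot below 0.008 m and z of large_lid in the frame of sugar_pot between 0.0375 and 0.043 m); the robot touches nothing.
It fails at once if the pepper mill is shoved more than 25 mm or knocked over (distance of pepper_mill from where it was at the start of the episode above 0.025 m or angle between pepper_mill's own z axis and vertical above 0.4 rad).
It fails at once if the egg cup is shoved more than 25 mm or knocked over (distance of egg_cup from where it was at the start of the episode above 0.025 m or angle between egg_cup's own z axis and vertical above 0.4 rad).
It fails at once if the spice jar is shoved more than 25 mm or knocked over (distance of spice_jar from where it was at the start of the episode above 0.025 m or angle between spice_jar's own z axis and vertical above 0.4 rad).
It also fails if it takes over 125 s, if anything falls off the work surface, if the arm or the gripper's body presses on something with over 40 N, if the wrist force passes 120 N, or if a joint passes its speed limit or range.

## Working session

There is one attempt and no reset: what is moved stays moved. The work goes in short steps, Python scripts to look and compute and a tool call to move; the robot and the scene stay as the last step left them, time stands still between calls to the robot, and variables do not carry over. Pictures are saved under pics/ and viewed, at most 14 in all, crops included, and the job is handed in when it is done.

Besides the shell and the picture viewer there is one more tool, called after ">>>" by a JSON object that holds its "op" and its "data", one argument or row to a line. move_arm: Moves the arm, as the interface text tells. Shifts and turns lie within -1 to 1; 1 stands for 120 mm of shift or 45 degrees of turn. Its arguments: {"type":"object","properties":{"commands":{"type":"array"},"claw":{"type":"number"},"squeeze":{"type":"number"}},"required":["commands"]}

```bash
mkdir -p pics; ls; python3 - <<'E'
from workcell import sensors, viewer, robot, models
import cv2,numpy as np
print(sensors.read_state())
for n in("top","side"):
    s=viewer.snapshot(n); cv2.imwrite(f"pics/{n}0.png",s["frame"][:,:,::-1]); print(n,s["mtx"].tolist(),s["R"].tolist(),s["t"].tolist())
    np.savez(f"{n}0.npz",**s)
    for k in "tumbler infuser small_lid large_lid sugar_pot round_coaster square_coaster pepper_mill egg_cup spice_jar".split():
        for r in models.regions_of(k,n)[:4]: print(n,k,round(r["score"],2),np.round(r["centre"]),r["mask"].sum())
E
```

```text
pics
{'t': 0.0, 'qpos': array([-1.47248535e+00,  5.28516911e-01,  1.43388595e+00, -1.43089057e-05,
        1.18139991e+00, -1.78526689e-01]), 'dq': array([-0.00163061,  0.00067189, -0.00034289,  0.00165   ,  0.00073579,
       -0.00062227]), 'effort': array([ 1.81688098e-03, -4.40036523e+01, -1.76593798e+01,  6.32762862e-02,
        5.81744453e-02, -1.70978997e-04]), 'eef_pos': array([ 170.75754765, -600.46304406,  221.54566723]), 'orientation': array([-3.13941532e+00, -3.79455699e-04,  2.76842704e-01]), 'ft_force': array([-0.01278309, -0.98575885, -0.15385816]), 'ft_torque': array([-0.01429943,  0.01229156, -0.04292652]), 'grasp_force': 0.0, 'grip_width': 87.02657241774361}
top [[466.2247626238253, 0.0, 276.15687079226626], [0.0, 466.2247626238253, 208.83898163970326], [0.0, 0.0, 1.0]] [[0.08139247468010284, -0.996680581919207, -0.0017557592773831908], [-0.9763725397204893, -0.07937998907912591, -0.20098627070911954], [0.20017974109587228, 0.018073045094536725, -0.9795924848097809]] [-19.820256897764402, 536.1842352641154, 1041.246981593812]
top tumbler 0.83 [184. 178.] 690
top tumb
[... 200 characters left out ...]
p large_lid 0.91 [399. 285.] 615
top sugar_pot 0.93 [321. 165.] 649
top round_coaster 0.75 [118. 203.] 1244
top square_coaster 0.55 [248. 233.] 1659
top pepper_mill 0.93 [165. 270.] 465
top egg_cup 0.71 [251. 158.] 387
top spice_jar 0.96 [458. 223.] 566
side [[494.3856483077543, 0.0, 276.69024896580004], [0.0, 494.3856483077543, 216.27806363780124], [0.0, 0.0, 1.0]] [[0.7410668214032956, -0.6713309723514679, 0.011605678646591107], [-0.4727832749964355, -0.5340120110093947, -0.7009330545646617], [0.4767556408673739, 0.5139512600036452, -0.7131326393047824]] [-402.33573086773396, 284.80122130300197, 1156.6557414240267]
side sugar_pot 0.5 [330. 209.] 250
side square_coaster 0.64 [223. 224.] 182
```

```bash
cat > h.py <<'E'
import numpy as np, cv2
from workcell import sensors, viewer, robot, models
def cloud(s,T=None):
    z=s["z_map"].astype(float); K=s["mtx"]; v,u=np.mgrid[:z.shape[0],:z.shape[1]]
    P=np.stack([(u-K[0,2])/K[0,0]*z,(v-K[1,2])/K[1,1]*z,z],-1)
    if "R" in s: W=(P-s["t"])@s["R"]
    else:
        H=s["hand_eye"]; W=P@H[:3,:3].T+H[:3,3]; W=W@T[:3,:3].T+T[:3,3]
    W[z<=0]=np.nan
    return W
def circ(xy):
    A=np.c_[2*xy,np.ones(len(xy))]; c=np.linalg.lstsq(A,(xy**2).sum(1),rcond=None)[0]
    return c[:2],np.sqrt(c[2]+c[:2]@c[:2])
def tool():
    from scipy.spatial.transform import Rotation as R
    s=sensors.read_state(); T=np.eye(4); T[:3,:3]=R.from_euler("xyz",s["orientation"]).as_matrix(); T[:3,3]=s["eef_pos"]; return T
E
python3 - <<'E'
from h import *
viewer.snapshot("top"); s=dict(np.load("top0.npz")); W=cloud(s)
for k in "tumbler infuser small_lid large_lid sugar_pot round_coaster square_coaster pepper_mill egg_cup spice_jar".split():
    for r in models.regions_of(k,"top")[:5]:
        if r["score"]<.4: continue
        p=W[r["mask"]&~np.isnan(W[...,2])]; 
        zt=np.percentile(p[:,2],97); q=p[p[:,2]>zt-8][:,:2]
        c,rad=cv2.minEnclosingCircle(q.astype(np.float32))
        print(k,round(r["score"],2),np.round(r["centre"]),"z",np.round(np.percentile(p[:,2],[5,50,97])),"top c",np.round(c),round(rad), "med",np.round(np.median(p[:,:2],0)), np.median(s["frame"][r["mask"]],0))
im=cv2.imread("pics/top0.png"); cv2.imwrite("pics/a.png",cv2.resize(im[100:340,60:540],(800,400),interpolation=cv2.INTER_CUBIC))
E
```

```text
tumbler 0.61 [187. 178.] z [ 5. 45. 82.] top c [598. 245.] 29 med [603. 249.] [68. 11. 11.]
infuser 0.79 [320. 245.] z [ 1. 47. 68.] top c [462. -85.] 22 med [466. -87.] [93.  91.5 90.5]
small_lid 0.78 [371. 157.] z [12. 16. 40.] top c [ 693. -198.] 9 med [ 690. -196.] [ 81.  41. 106.]
small_lid 0.78 [422. 188.] z [ 9. 15. 40.] top c [ 625. -332.] 9 med [ 622. -328.] [ 84.  44. 109.]
small_lid 0.68 [386. 191.] z [12. 15. 40.] top c [ 603. -242.] 9 med [ 602. -240.] [119.  26.  26.]
small_lid 0.67 [353. 204.] z [10. 15. 40.] top c [ 570. -157.] 10 med [ 568. -155.] [ 35.  63. 133.]
large_lid 0.64 [399. 282.] z [12. 15. 39.] top c [ 385. -277.] 10 med [ 385. -276.] [129.  36.  36.]
sugar_pot 0.59 [319. 166.] z [ 4. 12. 51.] top c [659. -77.] 34 med [666. -77.] [71. 12. 13.]
round_coaster 0.76 [115. 201.] z [ 4.  8. 12.] top c [534. 417.] 51 med [532. 416.] [134. 102.  75.]
round_coaster 0.73 [185. 180.] z [ 2. 41. 82.] top c [599. 245.] 29 med [603. 249.] [70. 11. 11.]
pepper_mill 0.87 [166. 266.] z [ 16.  95. 113.] top c [374. 260.] 18 med [374. 253.] [44. 28. 19.]
egg_cup 0.64 [250. 162.] z [ 4. 32. 58.] top c [651.  98.] 25 med [653.  99.] [152.  149.  142.5]
spice_jar 0.66 [460. 224.] z [20. 82. 89.] top c [ 530. -401.] 22 med [ 526. -390.] [109. 108. 107.]
```

View pics/a.png

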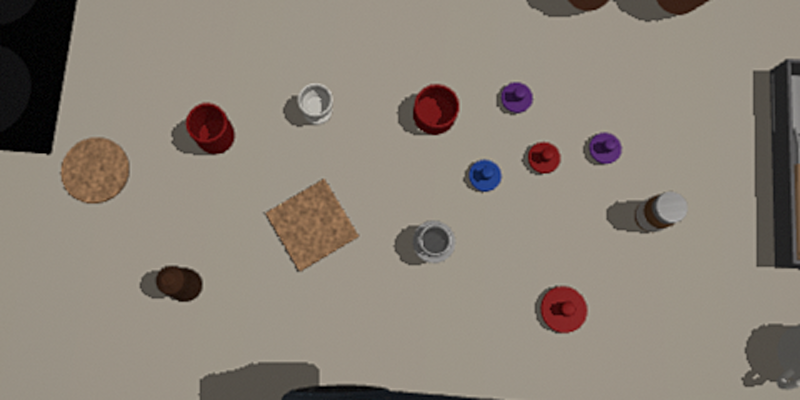

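View pics/side0.png

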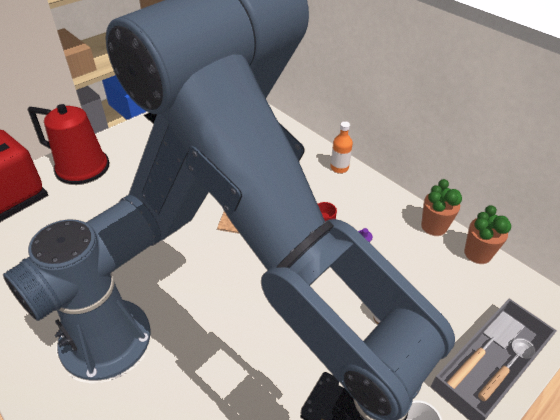

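The top view shows tumbler (184,178), infuser (319,246), sugar pot (321,165), round coaster (117,202), square coaster (248,233), large lid (399,284), pepper mill (165,268), egg cup (250,160) and spice jar (458,223). The side view is mostly blocked by the arm.

Small-lid candidates are blue (353,204), purple (371,157), purple (422,187) and red (386,190). The red one fits, because the job's lids are red glazed. I'll confirm it in an enlarged wrist crop on the way past.

>>> {"op": "move_arm", "data": {
  "commands": [
    {"az": 0.176},
    {"az": 0.176},
    {"x": 0.36,"y": -0.3},
    {"x": 0.36,"y": -0.3},
    {"x": 0.36,"y": -0.3},
    {"x": 0.36,"y": -0.3},
    {"x": 0.36,"y": -0.3},
    {"x": 0.36,"y": -0.3},
    {"x": 0.36,"y": -0.3},
    {"x": 0.36,"y": -0.3}
  ]
}}

```text
invalid input
```

>>> {"op": "move_arm", "data": {
  "commands": [
    {"x": 0.3,"y": -0.3},
    {"x": 0.3,"y": -0.3},
    {},
    {}
  ]
}}

```text
invalid input
```

```bash
cat >> h.py <<'E'
def look(names,pic=None):
    T=tool(); s=viewer.snapshot("wrist"); W=cloud(s,T)
    if pic: cv2.imwrite(f"pics/{pic}.png",s["frame"][:,:,::-1])
    print("tcp",T[:3,3].round(1))
    for k in names:
        for r in models.regions_of(k,"wrist")[:5]:
            if r["score"]<.3: continue
            p=W[r["mask"]&~np.isnan(W[...,2])]
            if len(p)<30: continue
            zt=np.percentile(p[:,2],95); q=p[(p[:,2]>zt-5)&(p[:,2]<zt+5)][:,:2]
            c,rad=cv2.minEnclosingCircle(q.astype(np.float32)); c2,r2=circ(q[cv2.convexHull(q.astype(np.float32),returnPoints=False)[:,0]])
            print(k,round(r["score"],2),np.round(r["centre"]),"ztop",round(zt,1),"c",np.round(c,1),round(rad,1),"hullfit",np.round(c2,1),round(r2,1),np.median(s["frame"][r["mask"]],0),np.any(r["mask"][[0,-1]])|np.any(r["mask"][:,[0,-1]]))
    return s,T,W
E
python3 - <<'E'
from h import *
s,T,W=look(["small_lid","large_lid","sugar_pot","infuser"],"w1"); print(s["hand_eye"].round(3).tolist(),s["mtx"][0,0],sensors.read_state()["orientation"])
# square coaster from top by height/colour
t=dict(np.load("top0.npz")); W=cloud(t)
f=t["frame"].astype(int); m=(abs(W[...,2]-8)<6)&(f[...,0]-f[...,2]>35)&(f[...,0]>90)
m=cv2.morphologyEx(m.astype(np.uint8),cv2.MORPH_OPEN,np.ones((3,3)))
n,l,st,ce=cv2.connectedComponentsWithStats(m)
for i in range(1,n):
    if st[i,4]>500:
        q=W[l==i][:,:2].astype(np.float32); print(ce[i].round(),st[i,4],cv2.minAreaRect(q),cv2.minEnclosingCircle(q),np.nanmedian(W[l==i][:,2]))
E
```

```text
tcp [ 170.8 -601.2  222.6]
[[-0.0, -0.959, -0.285, 78.72], [1.0, -0.0, 0.0, 0.741], [-0.0, -0.285, 0.959, -162.164], [0.0, 0.0, 0.0, 1.0]] 295.39290317340243 [3.14158970e+00 1.71959337e-05 2.76822861e-01]
[116. 202.] 1240 ((532.2088623046875, 417.9884338378906), (99.02745056152344, 97.3471450805664), 8.234809875488281) ((532.1094970703125, 418.00286865234375), 50.5984992980957) 8.378050032257157
[247. 235.] 1612 ((477.3499755859375, 90.28112030029297), (99.70858764648438, 100.61753845214844), 35.744873046875) ((475.7192077636719, 91.31693267822266), 66.80040740966797) 8.614859190249836
```

View pics/w1.png

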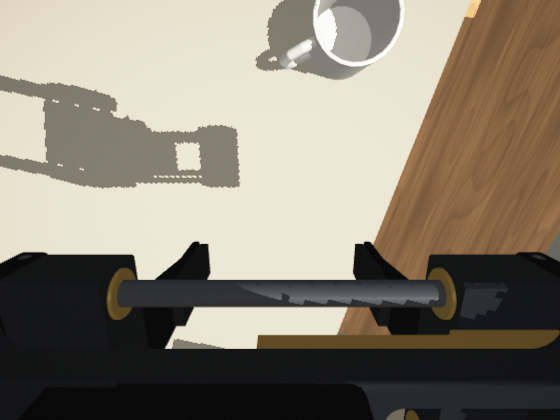

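The wrist view shows only the gripper fingers, a grey mug at (355,30) and the counter edge, because both moves were refused. I'll send full rows instead.

>>> {"op": "move_arm", "data": {
  "commands": [
    {"x": 0,"y": 0,"z": 0,"ax": 0,"ay": 0,"az": 0.176},
    {"x": 0,"y": 0,"z": 0,"ax": 0,"ay": 0,"az": 0.176},
    {"x": 0.36,"y": -0.3,"z": 0,"ax": 0,"ay": 0,"az": 0},
    {"x": 0.36,"y": -0.3,"z": 0,"ax": 0,"ay": 0,"az": 0},
    {"x": 0.36,"y": -0.3,"z": 0,"ax": 0,"ay": 0,"az": 0},
    {"x": 0.36,"y": -0.3,"z": 0,"ax": 0,"ay": 0,"az": 0},
    {"x": 0.36,"y": -0.3,"z": 0,"ax": 0,"ay": 0,"az": 0},
    {"x": 0.36,"y": -0.3,"z": 0,"ax": 0,"ay": 0,"az": 0},
    {"x": 0.36,"y": -0.3,"z": 0,"ax": 0,"ay": 0,"az": 0},
    {"x": 0.36,"y": -0.3,"z": 0,"ax": 0,"ay": 0,"az": 0}
  ],
  "claw": -1,
  "squeeze": 15
}}

```text
t: 3.15
eef_pos: [517.7, -311.9, 222.7]
orientation: [3.141, -0.0, 0.0]
ft_force: [0.5, -0.8, 0.3]
grip_width: 87.1
grasp_force: 0.0
```

>>> {"op": "move_arm", "data": {
  "commands": [
    {"x": 0.15,"y": -0.3,"z": 0,"ax": 0,"ay": 0,"az": 0},
    {"x": 0.15,"y": -0.3,"z": 0,"ax": 0,"ay": 0,"az": 0},
    {"x": 0,"y": 0,"z": 0,"ax": 0,"ay": 0,"az": 0},
    {"x": 0,"y": 0,"z": 0,"ax": 0,"ay": 0,"az": 0}
  ]
}}

```text
t: 3.65
eef_pos: [552.2, -241.5, 222.6]
orientation: [3.141, 0.0, 0.001]
ft_force: [0.3, -0.7, 0.6]
grip_width: 86.9
grasp_force: 0.0
```

```bash
python3 - <<'E'
from h import *
s,T,W=look(["small_lid","sugar_pot"],"w2")
E
```

```text
tcp [ 552.2 -241.5  222.6]
small_lid 0.84 [279. 146.] ztop 38.2 c [ 602.8 -241.1] 8.6 hullfit [ 602.8 -241. ] 8.3 [193.  30.  29.] False
small_lid 0.82 [356. 127.] ztop 38.1 c [ 624.2 -330.3] 9.0 hullfit [ 624.3 -330.2] 8.6 [147.  74. 190.] False
small_lid 0.77 [244.  66.] ztop 38.2 c [ 692.  -197.1] 8.8 hullfit [ 691.9 -197.3] 8.5 [133.  62. 177.] False
small_lid 0.73 [214. 172.] ztop 38.0 c [ 569. -156.] 8.9 hullfit [ 568.9 -156.1] 8.5 [ 21.  47. 112.] False
small_lid 0.31 [ 39. 230.] ztop 9.2 c [481.2  83.9] 64.3 hullfit [481.7  83.5] 59.0 [128.  93.  62.] True
sugar_pot 0.62 [131.  97.] ztop 48.4 c [658.3 -76.1] 33.2 hullfit [658.3 -76.2] 32.6 [122.  16.  16.] False
```

View pics/w2.png

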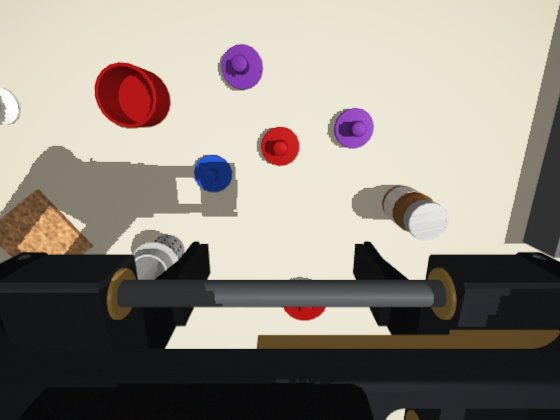

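The enlarged view shows the red small lid at (279,146), blue at (213,173), purple at (241,66) and (353,128), and the sugar pot at (131,97). So the red lid, at world (602.8,-241.1), is the one meant. Now the tumbler.

>>> {"op": "move_arm", "data": {
  "commands": [
    {"x": 0,"y": -0.45,"z": 0,"ax": 0,"ay": 0,"az": 0},
    {"x": 0,"y": -0.45,"z": 0,"ax": 0,"ay": 0,"az": 0},
    {"x": 0,"y": -0.45,"z": 0,"ax": 0,"ay": 0,"az": 0},
    {"x": 0,"y": -0.45,"z": 0,"ax": 0,"ay": 0,"az": 0},
    {"x": 0,"y": -0.45,"z": 0,"ax": 0,"ay": 0,"az": 0},
    {"x": 0,"y": -0.45,"z": 0,"ax": 0,"ay": 0,"az": 0},
    {"x": 0,"y": -0.45,"z": 0,"ax": 0,"ay": 0,"az": 0},
    {"x": 0,"y": -0.45,"z": 0,"ax": 0,"ay": 0,"az": 0},
    {"x": 0,"y": -0.45,"z": 0,"ax": 0,"ay": 0,"az": 0},
    {"x": 0,"y": 0,"z": 0,"ax": 0,"ay": 0,"az": 0}
  ]
}}

```text
t: 5.05
eef_pos: [552.2, 247.5, 222.6]
orientation: [-3.141, -0.001, 0.004]
ft_force: [-0.2, -0.5, 0.5]
grip_width: 86.7
grasp_force: 0.0
```

```bash
python3 - <<'E'
from h import *
s,T,W=look(["tumbler","round_coaster","square_coaster","egg_cup"])
E
```

```text
tcp [552.2 247.5 222.6]
tumbler 0.64 [281. 158.] ztop 80.5 c [597.4 247. ] 29.0 hullfit [597.6 247. ] 28.5 [98. 15. 15.] False
round_coaster 0.9 [151. 199.] ztop 9.3 c [531.4 419.2] 50.6 hullfit [531.4 418.9] 49.6 [118.  86.  56.] False
egg_cup 0.95 [416. 104.] ztop 56.4 c [650.4 100.7] 24.8 hullfit [650.6 100.8] 24.4 [150. 148. 141.] False
```

>>> {"op": "move_arm", "data": {
  "commands": [
    {"x": 0.19,"y": 0.004,"z": 0,"ax": 0,"ay": 0,"az": 0},
    {"x": 0.19,"y": 0,"z": 0,"ax": 0,"ay": 0,"az": 0},
    {"x": 0,"y": 0,"z": 0.4,"ax": 0,"ay": 0,"az": 0},
    {"x": 0,"y": 0,"z": 0.4,"ax": 0,"ay": 0,"az": 0},
    {"x": 0,"y": 0,"z": 0.3,"ax": 0,"ay": 0,"az": 0},
    {"x": 0,"y": 0,"z": 0.3,"ax": 0,"ay": 0,"az": 0},
    {"x": 0,"y": 0,"z": 0.2,"ax": 0,"ay": 0,"az": 0},
    {"x": 0,"y": 0,"z": 0,"ax": 0,"ay": 0,"az": 0}
  ]
}}

```text
t: 6.3
eef_pos: [596.4, 242.5, 28.5]
orientation: [3.14, 0.005, -0.002]
ft_force: [-0.0, -0.2, -0.6]
grip_width: 87.0
grasp_force: 0.0
```

>>> {"op": "move_arm", "data": {
  "commands": [
    {"x": 0,"y": 0,"z": 0,"ax": 0,"ay": 0,"az": 0},
    {"x": 0,"y": 0,"z": 0,"ax": 0,"ay": 0,"az": 0},
    {"x": 0,"y": 0,"z": 0,"ax": 0,"ay": 0,"az": 0},
    {"x": 0,"y": 0,"z": 0,"ax": 0,"ay": 0,"az": 0},
    {"x": 0,"y": 0,"z": 0,"ax": 0,"ay": 0,"az": 0},
    {"x": 0,"y": 0,"z": 0,"ax": 0,"ay": 0,"az": 0}
  ],
  "claw": 1,
  "squeeze": 15
}}

```text
t: 7.05
eef_pos: [598.6, 245.3, 31.7]
orientation: [-3.14, -0.002, 0.0]
ft_force: [0.1, 3.3, 5.6]
grip_width: 58.2
grasp_force: 15.0
```

>>> {"op": "move_arm", "data": {
  "commands": [
    {"x": 0,"y": 0,"z": -0.15,"ax": 0,"ay": 0,"az": 0},
    {"x": 0,"y": 0,"z": -0.35,"ax": 0,"ay": 0,"az": 0},
    {"x": -0.11,"y": -0.287,"z": 0,"ax": 0,"ay": 0,"az": 0},
    {"x": -0.11,"y": -0.287,"z": 0,"ax": 0,"ay": 0,"az": 0},
    {"x": -0.11,"y": -0.287,"z": 0,"ax": 0,"ay": 0,"az": 0},
    {"x": -0.11,"y": -0.287,"z": 0,"ax": 0,"ay": 0,"az": 0},
    {"x": -0.11,"y": -0.287,"z": 0,"ax": 0,"ay": 0,"az": 0},
    {"x": 0,"y": 0,"z": 0,"ax": 0,"ay": 0,"az": 0},
    {"x": 0,"y": 0,"z": 0,"ax": 0,"ay": 0,"az": 0},
    {"x": 0,"y": 0,"z": 0,"ax": 0,"ay": 0,"az": 0}
  ]
}}

```text
t: 8.3
eef_pos: [532.1, 415.3, 90.5]
orientation: [3.141, 0.0, -0.001]
ft_force: [-0.1, 0.4, -2.2]
grip_width: 58.3
grasp_force: 15.0
```

```bash
python3 - <<'E'
from h import *
for i in range(2):
    s,T,W=look(["tumbler","round_coaster"],"w3" if i else None)
E
```

```text
tcp [532.1 415.3  90.5]
tumbler 0.63 [283. 272.] ztop 139.0 c [531.1 414.6] 29.7 hullfit [532.6 414.6] 28.2 [92. 12. 12.] False
round_coaster 0.56 [270. 194.] ztop 9.2 c [531.5 419.2] 49.9 hullfit [531.6 419.2] 49.6 [160. 117.  79.] False
tcp [532.2 415.6  90.6]
tumbler 0.57 [282. 269.] ztop 139.0 c [531.9 414.6] 29.0 hullfit [533.3 414.5] 27.9 [92. 12. 12.] False
round_coaster 0.75 [272. 193.] ztop 9.2 c [531.6 419.4] 49.8 hullfit [531.9 419.3] 49.4 [159. 118.  79.] False
```

View pics/w3.png

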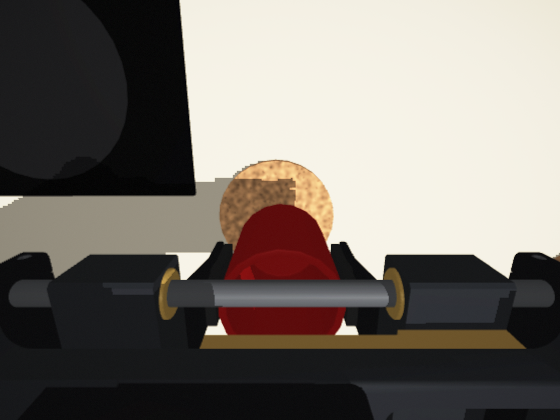

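The wrist view shows the tumbler upright between the fingers at (282,270), with the coaster below at (276,205). It needs about 4 mm more in +y, then lowering.

>>> {"op": "move_arm", "data": {
  "commands": [
    {"x": 0,"y": -0.035,"z": 0.2,"ax": 0,"ay": 0,"az": 0},
    {"x": 0,"y": 0,"z": 0.15,"ax": 0,"ay": 0,"az": 0},
    {"x": 0,"y": 0,"z": 0.05,"ax": 0,"ay": 0,"az": 0},
    {"x": 0,"y": 0,"z": 0.02,"ax": 0,"ay": 0,"az": 0},
    {"x": 0,"y": 0,"z": 0.01,"ax": 0,"ay": 0,"az": 0},
    {"x": 0,"y": 0,"z": 0,"ax": 0,"ay": 0,"az": 0},
    {"x": 0,"y": 0,"z": 0,"ax": 0,"ay": 0,"az": 0}
  ]
}}

```text
t: 9.48
eef_pos: [532.0, 421.1, 39.7]
orientation: [-3.141, -0.001, 0.0]
ft_force: [-1.7, -0.8, 2.4]
grip_width: 58.3
grasp_force: 15.0
```

>>> {"op": "move_arm", "data": {
  "commands": [
    {"x": 0,"y": 0,"z": 0,"ax": 0,"ay": 0,"az": 0},
    {"x": 0,"y": 0,"z": 0,"ax": 0,"ay": 0,"az": 0},
    {"x": 0,"y": 0,"z": 0,"ax": 0,"ay": 0,"az": 0},
    {"x": 0,"y": 0,"z": 0,"ax": 0,"ay": 0,"az": 0},
    {"x": 0,"y": 0,"z": 0,"ax": 0,"ay": 0,"az": 0}
  ],
  "claw": -1
}}

```text
t: 10.1
eef_pos: [531.7, 420.9, 38.9]
orientation: [-3.142, -0.0, 0.0]
ft_force: [0.6, 0.6, 0.0]
grip_width: 86.6
grasp_force: 0.0
```

>>> {"op": "move_arm", "data": {
  "commands": [
    {"x": 0,"y": 0,"z": -0.2,"ax": 0,"ay": 0,"az": 0},
    {"x": 0,"y": 0,"z": -0.45,"ax": 0,"ay": 0,"az": 0},
    {"x": 0,"y": 0,"z": -0.45,"ax": 0,"ay": 0,"az": 0},
    {"x": -0.2,"y": 0,"z": -0.45,"ax": 0,"ay": 0,"az": 0},
    {"x": -0.2,"y": 0,"z": 0,"ax": 0,"ay": 0,"az": 0},
    {"x": 0,"y": 0,"z": 0,"ax": 0,"ay": 0,"az": 0},
    {"x": 0,"y": 0,"z": 0,"ax": 0,"ay": 0,"az": 0},
    {"x": 0,"y": 0,"z": 0,"ax": 0,"ay": 0,"az": 0},
    {"x": 0,"y": 0,"z": 0,"ax": 0,"ay": 0,"az": 0}
  ]
}}

```text
t: 11.22
eef_pos: [484.3, 420.6, 224.0]
orientation: [3.141, 0.001, -0.0]
ft_force: [-1.0, -0.6, -0.4]
grip_width: 87.2
grasp_force: 0.0
```

```bash
python3 - <<'E'
from h import *
s,T,W=look(["tumbler","round_coaster"])
E
```

```text
tcp [484.3 420.6 224. ]
tumbler 0.78 [281. 157.] ztop 88.5 c [530.9 420.4] 28.6 hullfit [530.8 419.9] 28.0 [113.5  18.   18. ] False
round_coaster 0.6 [285. 127.] ztop 9.6 c [531.1 419.2] 50.0 hullfit [531.3 419.1] 49.5 [230. 179. 121.] False
```

>>> {"op": "move_arm", "data": {
  "commands": [
    {"x": -0.057,"y": 0.421,"z": 0,"ax": 0,"ay": 0,"az": 0},
    {"x": -0.057,"y": 0.421,"z": 0,"ax": 0,"ay": 0,"az": 0},
    {"x": -0.057,"y": 0.421,"z": 0,"ax": 0,"ay": 0,"az": 0},
    {"x": -0.057,"y": 0.421,"z": 0,"ax": 0,"ay": 0,"az": 0},
    {"x": -0.057,"y": 0.421,"z": 0,"ax": 0,"ay": 0,"az": 0},
    {"x": -0.057,"y": 0.421,"z": 0,"ax": 0,"ay": 0,"az": 0},
    {"x": -0.057,"y": 0.421,"z": 0,"ax": 0,"ay": 0,"az": 0},
    {"x": -0.057,"y": 0.421,"z": 0,"ax": 0,"ay": 0,"az": 0},
    {"x": -0.057,"y": 0.421,"z": 0,"ax": 0,"ay": 0,"az": 0},
    {"x": -0.057,"y": 0.421,"z": 0,"ax": 0,"ay": 0,"az": 0}
  ]
}}

```text
t: 12.62
eef_pos: [415.4, -86.2, 225.3]
orientation: [3.141, -0.001, 0.0]
ft_force: [1.2, 0.1, -0.7]
grip_width: 87.0
grasp_force: 0.0
```

>>> {"op": "move_arm", "data": {
  "commands": [
    {"x": 0,"y": 0,"z": 0,"ax": 0,"ay": 0,"az": 0},
    {"x": 0,"y": 0,"z": 0,"ax": 0,"ay": 0,"az": 0},
    {"x": 0,"y": 0,"z": 0,"ax": 0,"ay": 0,"az": 0},
    {"x": 0,"y": 0,"z": 0,"ax": 0,"ay": 0,"az": 0}
  ]
}}

```text
t: 13.12
eef_pos: [415.5, -83.2, 224.9]
orientation: [-3.141, 0.0, 0.003]
ft_force: [-0.1, -0.3, -0.5]
grip_width: 87.1
grasp_force: 0.0
```

```bash
python3 - <<'E'
from h import *
s,T,W=look(["infuser","square_coaster"],"w4")
for r in models.regions_of("square_coaster","wrist")[:1]:
    p=W[r["mask"]]; p=p[abs(p[:,2]-8)<5]; print(cv2.minAreaRect(p[:,:2].astype(np.float32)))
E
```

```text
tcp [415.5 -83.2 224.9]
infuser 0.95 [282. 154.] ztop 66.3 c [460.4 -83.9] 21.9 hullfit [460.5 -83.8] 21.5 [144.5 143.5 140.5] False
square_coaster 0.82 [143. 135.] ztop 9.3 c [476.9  90.3] 69.6 hullfit [476.9  89.7] 64.9 [202. 151.  99.] False
((476.3838806152344, 90.93582916259766), (100.10836791992188, 100.38192749023438), 35.524940490722656)
```

View pics/w4.png

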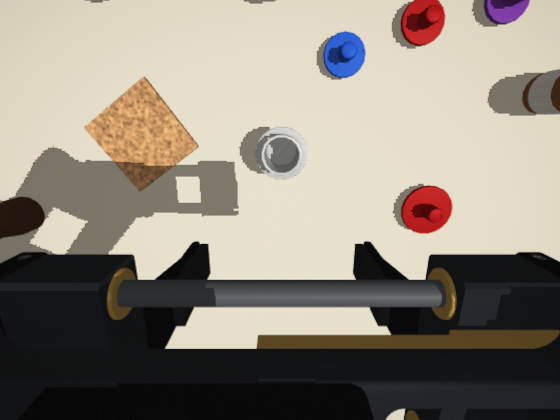

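The wrist view shows the infuser standing at (282,154) with its collar up, the square coaster at (143,135) and the large lid at (427,209). Both positions agree with the top view.

>>> {"op": "move_arm", "data": {
  "commands": [
    {"x": 0.19,"y": 0.007,"z": 0,"ax": 0,"ay": 0,"az": 0},
    {"x": 0.185,"y": 0,"z": 0.1,"ax": 0,"ay": 0,"az": 0},
    {"x": 0,"y": 0,"z": 0.4,"ax": 0,"ay": 0,"az": 0},
    {"x": 0,"y": 0,"z": 0.4,"ax": 0,"ay": 0,"az": 0},
    {"x": 0,"y": 0,"z": 0.3,"ax": 0,"ay": 0,"az": 0},
    {"x": 0,"y": 0,"z": 0.15,"ax": 0,"ay": 0,"az": 0},
    {"x": 0,"y": 0,"z": 0.08,"ax": 0,"ay": 0,"az": 0},
    {"x": 0,"y": 0,"z": 0,"ax": 0,"ay": 0,"az": 0},
    {"x": 0,"y": 0,"z": 0,"ax": 0,"ay": 0,"az": 0},
    {"x": 0,"y": 0,"z": 0,"ax": 0,"ay": 0,"az": 0}
  ]
}}

```text
t: 14.58
eef_pos: [461.1, -85.4, 54.2]
orientation: [3.141, -0.002, 0.0]
ft_force: [-0.1, -0.3, 0.4]
grip_width: 87.2
grasp_force: 0.0
```

>>> {"op": "move_arm", "data": {
  "commands": [
    {"x": -0.004,"y": -0.01,"z": 0.025,"ax": 0,"ay": 0,"az": 0},
    {"x": 0,"y": 0,"z": 0,"ax": 0,"ay": 0,"az": 0},
    {"x": 0,"y": 0,"z": 0,"ax": 0,"ay": 0,"az": 0}
  ]
}}

```text
t: 14.95
eef_pos: [460.0, -84.0, 50.4]
orientation: [3.142, -0.0, 0.0]
ft_force: [-0.2, -0.0, 0.1]
grip_width: 87.0
grasp_force: 0.0
```

>>> {"op": "move_arm", "data": {
  "commands": [
    {"x": 0,"y": 0,"z": 0,"ax": 0,"ay": 0,"az": 0},
    {"x": 0,"y": 0,"z": 0,"ax": 0,"ay": 0,"az": 0},
    {"x": 0,"y": 0,"z": 0,"ax": 0,"ay": 0,"az": 0},
    {"x": 0,"y": 0,"z": 0,"ax": 0,"ay": 0,"az": 0},
    {"x": 0,"y": 0,"z": 0,"ax": 0,"ay": 0,"az": 0},
    {"x": 0,"y": 0,"z": 0,"ax": 0,"ay": 0,"az": 0},
    {"x": 0,"y": 0,"z": 0,"ax": 0,"ay": 0,"az": 0},
    {"x": 0,"y": 0,"z": 0,"ax": 0,"ay": 0,"az": 0}
  ],
  "claw": 1,
  "squeeze": 12
}}

```text
t: 15.95
eef_pos: [459.9, -83.9, 50.3]
orientation: [-3.141, 0.0, 0.0]
ft_force: [-0.2, 0.4, -0.9]
grip_width: 43.6
grasp_force: 12.0
```

>>> {"op": "move_arm", "data": {
  "commands": [
    {"x": 0,"y": 0,"z": -0.1,"ax": 0,"ay": 0,"az": 0},
    {"x": 0,"y": 0,"z": -0.4,"ax": 0,"ay": 0,"az": 0},
    {"x": 0,"y": 0,"z": -0.42,"ax": 0,"ay": 0,"az": 0},
    {"x": 0.05,"y": -0.35,"z": 0,"ax": 0,"ay": 0,"az": 0},
    {"x": 0.05,"y": -0.35,"z": 0,"ax": 0,"ay": 0,"az": 0},
    {"x": 0.05,"y": -0.35,"z": 0,"ax": 0,"ay": 0,"az": 0},
    {"x": 0.05,"y": -0.35,"z": 0,"ax": 0,"ay": 0,"az": 0},
    {"x": 0.05,"y": -0.35,"z": 0,"ax": 0,"ay": 0,"az": 0},
    {"x": 0.05,"y": -0.35,"z": 0,"ax": 0,"ay": 0,"az": 0},
    {"x": 0.05,"y": -0.35,"z": 0,"ax": 0,"ay": 0,"az": 0}
  ]
}}

```text
t: 17.2
eef_pos: [501.7, 211.4, 161.5]
orientation: [3.141, -0.0, 0.001]
ft_force: [1.3, 0.6, -1.2]
grip_width: 43.7
grasp_force: 12.0
```

>>> {"op": "move_arm", "data": {
  "commands": [
    {"x": 0.05,"y": -0.35,"z": 0,"ax": 0,"ay": 0,"az": 0},
    {"x": 0.05,"y": -0.35,"z": 0,"ax": 0,"ay": 0,"az": 0},
    {"x": 0.05,"y": -0.35,"z": 0,"ax": 0,"ay": 0,"az": 0},
    {"x": 0.05,"y": -0.35,"z": 0,"ax": 0,"ay": 0,"az": 0},
    {"x": 0.05,"y": -0.35,"z": 0,"ax": 0,"ay": 0,"az": 0},
    {"x": 0,"y": 0,"z": 0,"ax": 0,"ay": 0,"az": 0},
    {"x": 0,"y": 0,"z": 0,"ax": 0,"ay": 0,"az": 0},
    {"x": 0,"y": 0,"z": 0,"ax": 0,"ay": 0,"az": 0},
    {"x": 0,"y": 0,"z": 0,"ax": 0,"ay": 0,"az": 0}
  ]
}}

```text
t: 18.32
eef_pos: [531.9, 418.9, 160.9]
orientation: [3.141, 0.0, -0.001]
ft_force: [-1.0, 0.2, -0.9]
grip_width: 43.5
grasp_force: 12.0
```

```bash
python3 - <<'E'
from h import *
s,T,W=look(["infuser","tumbler"],"w5"); print(sensors.read_state()["orientation"])
E
```

```text
tcp [531.9 418.9 160.9]
infuser 0.6 [282. 245.] ztop 176.9 c [533.7 418.1] 21.8 hullfit [533.9 417.9] 20.9 [113. 113. 111.] False
tumbler 0.67 [279. 198.] ztop 88.6 c [533.7 420.6] 28.4 hullfit [531.8 420.4] 28.2 [109.  15.  15.] False
[ 3.14151607e+00  1.19336005e-04 -5.32957527e-04]
```

View pics/w5.png

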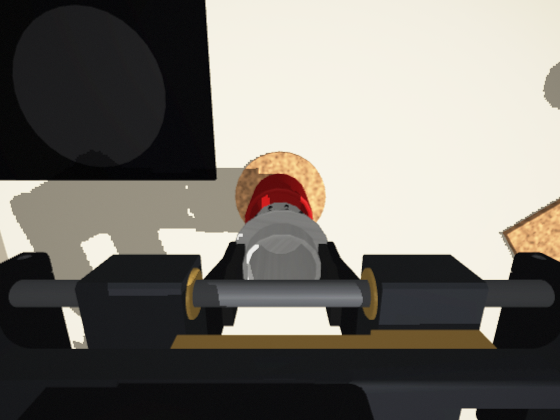

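The wrist view shows the infuser held level at (282,250) with the tumbler behind it at (279,195). It is about 1.5 mm off axis, so I'll correct that and lower it part way while watching the force.

>>> {"op": "move_arm", "data": {
  "commands": [
    {"x": -0.012,"y": -0.013,"z": 0,"ax": 0,"ay": 0,"az": 0},
    {"x": 0,"y": 0,"z": 0.1,"ax": 0,"ay": 0,"az": 0},
    {"x": 0,"y": 0,"z": 0.08,"ax": 0,"ay": 0,"az": 0},
    {"x": 0,"y": 0,"z": 0.08,"ax": 0,"ay": 0,"az": 0},
    {"x": 0,"y": 0,"z": 0.08,"ax": 0,"ay": 0,"az": 0},
    {"x": 0,"y": 0,"z": 0,"ax": 0,"ay": 0,"az": 0},
    {"x": 0,"y": 0,"z": 0,"ax": 0,"ay": 0,"az": 0}
  ]
}}

```text
t: 19.35
eef_pos: [530.6, 421.7, 120.1]
orientation: [-3.141, -0.0, 0.0]
ft_force: [0.5, 0.4, -0.8]
grip_width: 43.5
grasp_force: 12.0
```

>>> {"op": "move_arm", "data": {
  "commands": [
    {"x": 0,"y": 0.004,"z": 0.07,"ax": 0,"ay": 0,"az": 0},
    {"x": 0,"y": 0,"z": 0.07,"ax": 0,"ay": 0,"az": 0},
    {"x": 0,"y": 0,"z": 0.04,"ax": 0,"ay": 0,"az": 0},
    {"x": 0,"y": 0,"z": 0.03,"ax": 0,"ay": 0,"az": 0},
    {"x": 0,"y": 0,"z": 0.015,"ax": 0,"ay": 0,"az": 0},
    {"x": 0,"y": 0,"z": 0,"ax": 0,"ay": 0,"az": 0},
    {"x": 0,"y": 0,"z": 0,"ax": 0,"ay": 0,"az": 0}
  ]
}}

```text
t: 20.23
eef_pos: [530.3, 421.1, 93.4]
orientation: [-3.142, -0.0, 0.0]
ft_force: [-1.5, -1.6, 2.4]
grip_width: 43.4
grasp_force: 12.0
```

Contact is made at the expected height, so I'll release and back off to look.

>>> {"op": "move_arm", "data": {
  "commands": [
    {"x": 0,"y": 0,"z": 0,"ax": 0,"ay": 0,"az": 0},
    {"x": 0,"y": 0,"z": 0,"ax": 0,"ay": 0,"az": 0},
    {"x": 0,"y": 0,"z": 0,"ax": 0,"ay": 0,"az": 0},
    {"x": 0,"y": 0,"z": 0,"ax": 0,"ay": 0,"az": 0},
    {"x": 0,"y": 0,"z": 0,"ax": 0,"ay": 0,"az": 0}
  ],
  "claw": -1
}}

```text
t: 20.85
eef_pos: [530.4, 421.1, 92.9]
orientation: [-3.142, -0.0, 0.0]
ft_force: [-0.5, -0.5, 0.1]
grip_width: 83.2
grasp_force: 0.0
```

>>> {"op": "move_arm", "data": {
  "commands": [
    {"x": 0,"y": 0,"z": -0.15,"ax": 0,"ay": 0,"az": 0},
    {"x": 0,"y": 0,"z": -0.45,"ax": 0,"ay": 0,"az": 0},
    {"x": 0,"y": 0,"z": -0.45,"ax": 0,"ay": 0,"az": 0},
    {"x": -0.2,"y": 0,"z": -0.05,"ax": 0,"ay": 0,"az": 0},
    {"x": -0.2,"y": 0,"z": 0,"ax": 0,"ay": 0,"az": 0},
    {"x": 0,"y": 0,"z": 0,"ax": 0,"ay": 0,"az": 0},
    {"x": 0,"y": 0,"z": 0,"ax": 0,"ay": 0,"az": 0},
    {"x": 0,"y": 0,"z": 0,"ax": 0,"ay": 0,"az": 0}
  ]
}}

```text
t: 21.85
eef_pos: [483.5, 421.1, 225.0]
orientation: [-3.141, -0.001, -0.0]
ft_force: [-0.0, 0.8, 0.1]
grip_width: 87.3
grasp_force: 0.0
```

```bash
python3 - <<'E'
from h import *
s,T,W=look(["infuser","tumbler","round_coaster"],"w6")
m=(np.hypot(W[...,0]-531,W[...,1]-420)<36)
for a,b in((104,114),(86,98)):
    q=W[m&(W[...,2]>a)&(W[...,2]<b)]; print(len(q),q.mean(0),cv2.minEnclosingCircle(q[:,:2].astype(np.float32)),np.percentile(q[:,2],[10,50,90]), np.linalg.lstsq(np.c_[q[:,:2]-q[:,:2].mean(0),np.ones(len(q))],q[:,2],rcond=None)[0])
E
```

```text
tcp [483.5 421.1 225. ]
infuser 0.85 [281. 155.] ztop 109.2 c [530.9 420.1] 21.8 hullfit [530.9 420.3] 21.6 [159. 158. 154.] False
tumbler 0.73 [549.  46.] ztop 12.4 c [648.6 105.4] 17.9 hullfit [649.9 103.5] 16.6 [158. 157. 149.] True
round_coaster 0.63 [399. 260.] ztop 85.7 c [392. 266.] 10.4 hullfit [381.3 264.8] 14.5 [50. 31. 21.] False
round_coaster 0.59 [282. 123.] ztop 9.4 c [531.1 419.2] 49.9 hullfit [531.2 419.2] 49.4 [230. 179. 121.] False
480 [530.77897007 420.23829748 108.65978404] ((530.8820190429688, 420.1166076660156), 21.842512130737305) [107.50486898 108.81439656 109.77459237] [9.81805134e-03 2.69375780e-03 1.08659784e+02]
1212 [533.76782054 420.21426395  91.07658391] ((530.849853515625, 420.19879150390625), 29.79172134399414) [89.94866768 91.02385875 92.11930157] [-3.69142526e-04  2.05890768e-03  9.10765839e+01]
```

>>> {"op": "move_arm", "data": {
  "commands": [
    {"x": 0.083,"y": 0.46,"z": 0,"ax": 0,"ay": 0,"az": 0},
    {"x": 0.083,"y": 0.46,"z": 0,"ax": 0,"ay": 0,"az": 0},
    {"x": 0.083,"y": 0.46,"z": 0,"ax": 0,"ay": 0,"az": 0},
    {"x": 0.083,"y": 0.46,"z": 0,"ax": 0,"ay": 0,"az": 0},
    {"x": 0.083,"y": 0.46,"z": 0,"ax": 0,"ay": 0,"az": 0},
    {"x": 0.083,"y": 0.46,"z": 0,"ax": 0,"ay": 0,"az": 0},
    {"x": 0.083,"y": 0.46,"z": 0,"ax": 0,"ay": 0,"az": 0},
    {"x": 0.083,"y": 0.46,"z": 0,"ax": 0,"ay": 0,"az": 0},
    {"x": 0.083,"y": 0.46,"z": 0,"ax": 0,"ay": 0,"az": 0},
    {"x": 0.083,"y": 0.46,"z": 0,"ax": 0,"ay": 0,"az": 0}
  ],
  "claw": -0.15
}}

```text
t: 23.3
eef_pos: [582.5, -133.0, 224.9]
orientation: [-3.142, -0.0, -0.0]
ft_force: [1.1, 0.1, 0.5]
grip_width: 50.1
grasp_force: 0.0
```

>>> {"op": "move_arm", "data": {
  "commands": [
    {"x": 0.083,"y": 0.46,"z": 0,"ax": 0,"ay": 0,"az": 0},
    {"x": 0.083,"y": 0.46,"z": 0.1,"ax": 0,"ay": 0,"az": 0},
    {"x": 0,"y": 0,"z": 0.4,"ax": 0,"ay": 0,"az": 0},
    {"x": 0,"y": 0,"z": 0.4,"ax": 0,"ay": 0,"az": 0},
    {"x": 0,"y": 0,"z": 0.3,"ax": 0,"ay": 0,"az": 0},
    {"x": 0,"y": 0,"z": 0.2,"ax": 0,"ay": 0,"az": 0},
    {"x": 0,"y": 0,"z": 0,"ax": 0,"ay": 0,"az": 0},
    {"x": 0,"y": 0,"z": 0,"ax": 0,"ay": 0,"az": 0},
    {"x": 0,"y": 0,"z": 0,"ax": 0,"ay": 0,"az": 0},
    {"x": 0,"y": 0,"z": 0,"ax": 0,"ay": 0,"az": 0}
  ]
}}

```text
t: 24.55
eef_pos: [602.8, -241.6, 58.3]
orientation: [3.14, -0.002, 0.0]
ft_force: [0.1, 1.0, 0.2]
grip_width: 50.0
grasp_force: 0.0
```

>>> {"op": "move_arm", "data": {
  "commands": [
    {"x": 0,"y": -0.004,"z": 0.15,"ax": 0,"ay": 0,"az": 0},
    {"x": 0,"y": 0,"z": 0.12,"ax": 0,"ay": 0,"az": 0},
    {"x": 0,"y": 0,"z": 0.075,"ax": 0,"ay": 0,"az": 0},
    {"x": 0,"y": 0,"z": 0,"ax": 0,"ay": 0,"az": 0},
    {"x": 0,"y": 0,"z": 0,"ax": 0,"ay": 0,"az": 0},
    {"x": 0,"y": 0,"z": 0,"ax": 0,"ay": 0,"az": 0}
  ]
}}

```text
t: 25.3
eef_pos: [602.5, -241.0, 16.1]
orientation: [3.141, -0.001, 0.0]
ft_force: [0.0, 0.3, 0.9]
grip_width: 50.2
grasp_force: 0.0
```

>>> {"op": "move_arm", "data": {
  "commands": [
    {"x": 0,"y": 0,"z": 0,"ax": 0,"ay": 0,"az": 0},
    {"x": 0,"y": 0,"z": 0,"ax": 0,"ay": 0,"az": 0},
    {"x": 0,"y": 0,"z": 0,"ax": 0,"ay": 0,"az": 0},
    {"x": 0,"y": 0,"z": 0,"ax": 0,"ay": 0,"az": 0},
    {"x": 0,"y": 0,"z": 0,"ax": 0,"ay": 0,"az": 0},
    {"x": 0,"y": 0,"z": 0,"ax": 0,"ay": 0,"az": 0}
  ],
  "claw": 1,
  "squeeze": 12
}}

```text
t: 26.05
eef_pos: [602.1, -240.7, 15.6]
orientation: [-3.141, 0.0, 0.0]
ft_force: [1.2, 1.1, 0.6]
grip_width: 17.2
grasp_force: 12.0
```

>>> {"op": "move_arm", "data": {
  "commands": [
    {"x": 0,"y": 0,"z": -0.14,"ax": 0,"ay": 0,"az": 0},
    {"x": 0,"y": 0,"z": -0.4,"ax": 0,"ay": 0,"az": 0},
    {"x": 0,"y": 0,"z": -0.4,"ax": 0,"ay": 0,"az": 0},
    {"x": 0,"y": 0,"z": -0.1,"ax": 0,"ay": 0,"az": 0},
    {"x": -0.02,"y": -0.2,"z": 0,"ax": 0,"ay": 0,"az": 0},
    {"x": -0.044,"y": -0.4,"z": 0,"ax": 0,"ay": 0,"az": 0},
    {"x": -0.044,"y": -0.4,"z": 0,"ax": 0,"ay": 0,"az": 0},
    {"x": -0.044,"y": -0.4,"z": 0,"ax": 0,"ay": 0,"az": 0},
    {"x": -0.044,"y": -0.4,"z": 0,"ax": 0,"ay": 0,"az": 0},
    {"x": -0.044,"y": -0.4,"z": 0,"ax": 0,"ay": 0,"az": 0}
  ]
}}

```text
t: 27.3
eef_pos: [570.0, 26.5, 138.1]
orientation: [-3.14, 0.006, 0.001]
ft_force: [-0.2, 0.4, -1.7]
grip_width: 17.4
grasp_force: 12.0
```

>>> {"op": "move_arm", "data": {
  "commands": [
    {"x": -0.044,"y": -0.4,"z": 0,"ax": 0,"ay": 0,"az": 0},
    {"x": -0.044,"y": -0.4,"z": 0,"ax": 0,"ay": 0,"az": 0},
    {"x": -0.044,"y": -0.4,"z": 0,"ax": 0,"ay": 0,"az": 0},
    {"x": -0.044,"y": -0.4,"z": 0,"ax": 0,"ay": 0,"az": 0},
    {"x": -0.044,"y": -0.4,"z": 0,"ax": 0,"ay": 0,"az": 0},
    {"x": -0.044,"y": -0.4,"z": 0,"ax": 0,"ay": 0,"az": 0},
    {"x": -0.044,"y": -0.4,"z": 0,"ax": 0,"ay": 0,"az": 0},
    {"x": -0.044,"y": -0.51,"z": 0,"ax": 0,"ay": 0,"az": 0},
    {"x": 0,"y": 0,"z": 0,"ax": 0,"ay": 0,"az": 0},
    {"x": 0,"y": 0,"z": 0,"ax": 0,"ay": 0,"az": 0}
  ]
}}

```text
t: 28.55
eef_pos: [527.9, 420.1, 137.9]
orientation: [3.139, 0.005, 0.002]
ft_force: [-0.0, -0.8, -1.2]
grip_width: 17.6
grasp_force: 12.0
```

>>> {"op": "move_arm", "data": {
  "commands": [
    {"x": 0,"y": 0,"z": 0,"ax": 0,"ay": 0,"az": 0},
    {"x": 0,"y": 0,"z": 0,"ax": 0,"ay": 0,"az": 0}
  ]
}}

```text
t: 28.8
eef_pos: [530.9, 419.0, 140.1]
orientation: [3.141, 0.001, -0.002]
ft_force: [-0.4, 0.1, -0.4]
grip_width: 17.4
grasp_force: 12.0
```

```bash
python3 - <<'E'
from h import *
s,T,W=look(["small_lid","infuser"],"w7")
E
```

```text
tcp [530.9 419.  140.1]
small_lid 0.64 [280. 241.] ztop 162.8 c [536.3 422.8] 14.3 hullfit [534.  422.9] 11.7 [107.  14.  14.] False
infuser 0.82 [278. 211.] ztop 109.3 c [538.6 421.6] 20.4 hullfit [531.2 420.3] 21.7 [125. 124. 122.] False
```

View pics/w7.png

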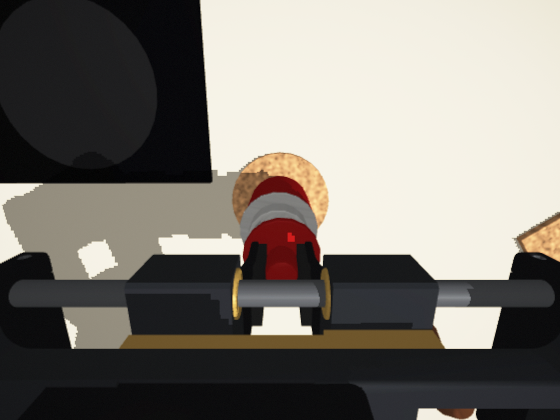

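The wrist view shows the small lid held level at (282,243), just in front of the infuser rim at (278,211). By the grasp offset it is within about 1 mm of the axis.

>>> {"op": "move_arm", "data": {
  "commands": [
    {"x": 0,"y": -0.006,"z": 0.06,"ax": 0,"ay": 0,"az": 0},
    {"x": 0,"y": 0,"z": 0.04,"ax": 0,"ay": 0,"az": 0},
    {"x": 0,"y": 0,"z": 0.04,"ax": 0,"ay": 0,"az": 0},
    {"x": 0,"y": 0,"z": 0.03,"ax": 0,"ay": 0,"az": 0},
    {"x": 0,"y": 0,"z": 0,"ax": 0,"ay": 0,"az": 0},
    {"x": 0,"y": 0,"z": 0,"ax": 0,"ay": 0,"az": 0},
    {"x": 0,"y": 0,"z": 0,"ax": 0,"ay": 0,"az": 0}
  ]
}}

```text
t: 29.82
eef_pos: [531.0, 421.2, 120.2]
orientation: [-3.141, -0.0, 0.0]
ft_force: [0.0, -0.3, -0.9]
grip_width: 17.0
grasp_force: 12.0
```

>>> {"op": "move_arm", "data": {
  "commands": [
    {"x": 0,"y": 0.007,"z": 0.02,"ax": 0,"ay": 0,"az": 0},
    {"x": 0,"y": 0,"z": 0.01,"ax": 0,"ay": 0,"az": 0},
    {"x": 0,"y": 0,"z": 0.008,"ax": 0,"ay": 0,"az": 0},
    {"x": 0,"y": 0,"z": 0,"ax": 0,"ay": 0,"az": 0},
    {"x": 0,"y": 0,"z": 0,"ax": 0,"ay": 0,"az": 0},
    {"x": 0,"y": 0,"z": 0,"ax": 0,"ay": 0,"az": 0}
  ]
}}

```text
t: 30.58
eef_pos: [531.0, 420.2, 116.6]
orientation: [-3.141, -0.001, 0.0]
ft_force: [-2.0, -0.7, 4.9]
grip_width: 17.5
grasp_force: 12.0
```

>>> {"op": "move_arm", "data": {
  "commands": [
    {"x": 0,"y": 0,"z": 0,"ax": 0,"ay": 0,"az": 0},
    {"x": 0,"y": 0,"z": 0,"ax": 0,"ay": 0,"az": 0},
    {"x": 0,"y": 0,"z": 0,"ax": 0,"ay": 0,"az": 0},
    {"x": 0,"y": 0,"z": 0,"ax": 0,"ay": 0,"az": 0},
    {"x": 0,"y": 0,"z": 0,"ax": 0,"ay": 0,"az": 0}
  ],
  "claw": -0.15
}}

```text
t: 31.2
eef_pos: [530.6, 420.1, 115.1]
orientation: [3.141, 0.001, 0.0]
ft_force: [-0.1, -0.1, -0.3]
grip_width: 49.7
grasp_force: 0.0
```

>>> {"op": "move_arm", "data": {
  "commands": [
    {"x": 0,"y": 0,"z": -0.15,"ax": 0,"ay": 0,"az": 0},
    {"x": 0,"y": 0,"z": -0.45,"ax": 0,"ay": 0,"az": 0},
    {"x": -0.2,"y": 0,"z": -0.4,"ax": 0,"ay": 0,"az": 0},
    {"x": -0.2,"y": 0,"z": 0,"ax": 0,"ay": 0,"az": 0},
    {"x": 0,"y": 0,"z": 0,"ax": 0,"ay": 0,"az": 0},
    {"x": 0,"y": 0,"z": 0,"ax": 0,"ay": 0,"az": 0},
    {"x": 0,"y": 0,"z": 0,"ax": 0,"ay": 0,"az": 0}
  ],
  "claw": -1
}}

```text
t: 32.08
eef_pos: [483.6, 419.9, 234.6]
orientation: [3.141, 0.001, -0.0]
ft_force: [-0.2, -0.2, -0.5]
grip_width: 87.1
grasp_force: 0.0
```

```bash
python3 - <<'E'
from h import *
s,T,W=look([])
m=(np.hypot(W[...,0]-531,W[...,1]-420)<36)
for a,b in((111,119),(132,145),(86,98)):
    q=W[m&(W[...,2]>a)&(W[...,2]<b)]; print(len(q),cv2.minEnclosingCircle(q[:,:2].astype(np.float32)),np.percentile(q[:,2],[10,50,90]), np.linalg.lstsq(np.c_[q[:,:2]-q[:,:2].mean(0),np.ones(len(q))],q[:,2],rcond=None)[0])
E
```

```text
tcp [483.6 419.9 234.6]
1633 ((531.168701171875, 419.19671630859375), 23.930519104003906) [114.00084149 114.96513523 115.8919598 ] [-1.54865750e-03  7.05661629e-06  1.14948325e+02]
329 ((531.3550415039062, 419.2029724121094), 8.891819953918457) [137.00389794 138.60853045 139.70415057] [-6.58715304e-02 -2.01670850e-03  1.38386477e+02]
673 ((530.739990234375, 420.148193359375), 29.93861961364746) [90.05185679 90.99619302 91.9321376 ] [9.15987004e-04 7.78898730e-04 9.09987671e+01]
```

The small lid is seated, with its disc level at z 115. Next is the sugar pot.

>>> {"op": "move_arm", "data": {
  "commands": [
    {"x": 0.146,"y": 0.413,"z": 0,"ax": 0,"ay": 0,"az": 0},
    {"x": 0.146,"y": 0.413,"z": 0,"ax": 0,"ay": 0,"az": 0},
    {"x": 0.146,"y": 0.413,"z": 0,"ax": 0,"ay": 0,"az": 0},
    {"x": 0.146,"y": 0.413,"z": 0,"ax": 0,"ay": 0,"az": 0},
    {"x": 0.146,"y": 0.413,"z": 0,"ax": 0,"ay": 0,"az": 0},
    {"x": 0.146,"y": 0.413,"z": 0,"ax": 0,"ay": 0,"az": 0},
    {"x": 0.146,"y": 0.413,"z": 0,"ax": 0,"ay": 0,"az": 0},
    {"x": 0.146,"y": 0.413,"z": 0,"ax": 0,"ay": 0,"az": 0},
    {"x": 0.146,"y": 0.413,"z": 0,"ax": 0,"ay": 0,"az": 0},
    {"x": 0.146,"y": 0.413,"z": 0,"ax": 0,"ay": 0,"az": 0}
  ]
}}

```text
t: 33.38
eef_pos: [658.9, -77.6, 234.7]
orientation: [-3.141, 0.001, -0.0]
ft_force: [-0.4, -0.3, -0.1]
grip_width: 86.8
grasp_force: 0.0
```

>>> {"op": "move_arm", "data": {
  "commands": [
    {"x": 0,"y": 0,"z": 0.4,"ax": 0,"ay": 0,"az": 0},
    {"x": 0,"y": 0,"z": 0.4,"ax": 0,"ay": 0,"az": 0},
    {"x": 0,"y": 0,"z": 0.4,"ax": 0,"ay": 0,"az": 0},
    {"x": 0,"y": 0,"z": 0,"ax": 0,"ay": 0,"az": 0},
    {"x": 0,"y": 0,"z": 0,"ax": 0,"ay": 0,"az": 0},
    {"x": 0,"y": 0,"z": 0,"ax": 0,"ay": 0,"az": 0}
  ]
}}

```text
t: 34.12
eef_pos: [660.2, -75.9, 94.1]
orientation: [3.14, -0.005, 0.0]
ft_force: [0.2, -0.3, 0.8]
grip_width: 86.8
grasp_force: 0.0
```

>>> {"op": "move_arm", "data": {
  "commands": [
    {"x": -0.005,"y": 0,"z": 0.25,"ax": 0,"ay": 0,"az": 0},
    {"x": 0,"y": 0,"z": 0.25,"ax": 0,"ay": 0,"az": 0},
    {"x": 0,"y": 0,"z": 0.12,"ax": 0,"ay": 0,"az": 0},
    {"x": 0,"y": 0,"z": 0,"ax": 0,"ay": 0,"az": 0},
    {"x": 0,"y": 0,"z": 0,"ax": 0,"ay": 0,"az": 0},
    {"x": 0,"y": 0,"z": 0,"ax": 0,"ay": 0,"az": 0}
  ]
}}

```text
t: 34.88
eef_pos: [658.6, -75.5, 18.4]
orientation: [3.141, -0.003, 0.0]
ft_force: [-0.6, -0.4, 0.1]
grip_width: 87.1
grasp_force: 0.0
```

>>> {"op": "move_arm", "data": {
  "commands": [
    {"x": 0,"y": 0,"z": 0,"ax": 0,"ay": 0,"az": 0},
    {"x": 0,"y": 0,"z": 0,"ax": 0,"ay": 0,"az": 0},
    {"x": 0,"y": 0,"z": 0,"ax": 0,"ay": 0,"az": 0},
    {"x": 0,"y": 0,"z": 0,"ax": 0,"ay": 0,"az": 0},
    {"x": 0,"y": 0,"z": 0,"ax": 0,"ay": 0,"az": 0}
  ],
  "claw": 1,
  "squeeze": 15
}}

```text
t: 35.5
eef_pos: [657.6, -75.2, 17.1]
orientation: [-3.142, -0.0, 0.0]
ft_force: [0.3, -0.0, 1.5]
grip_width: 64.7
grasp_force: 15.0
```

>>> {"op": "move_arm", "data": {
  "commands": [
    {"x": 0,"y": 0,"z": -0.15,"ax": 0,"ay": 0,"az": 0},
    {"x": 0,"y": 0,"z": -0.35,"ax": 0,"ay": 0,"az": 0},
    {"x": -0.1885,"y": -0.173,"z": 0,"ax": 0,"ay": 0,"az": 0},
    {"x": -0.1885,"y": -0.173,"z": 0,"ax": 0,"ay": 0,"az": 0},
    {"x": -0.1885,"y": -0.173,"z": 0,"ax": 0,"ay": 0,"az": 0},
    {"x": -0.1885,"y": -0.173,"z": 0,"ax": 0,"ay": 0,"az": 0},
    {"x": -0.1885,"y": -0.173,"z": 0,"ax": 0,"ay": 0,"az": 0},
    {"x": -0.1885,"y": -0.173,"z": 0,"ax": 0,"ay": 0,"az": 0},
    {"x": -0.1885,"y": -0.173,"z": 0,"ax": 0,"ay": 0,"az": 0},
    {"x": -0.1885,"y": -0.173,"z": 0,"ax": 0,"ay": 0,"az": 0}
  ]
}}

```text
t: 36.75
eef_pos: [476.4, 91.3, 77.9]
orientation: [3.142, -0.002, 0.0]
ft_force: [0.6, -0.2, -2.8]
grip_width: 64.6
grasp_force: 15.0
```

>>> {"op": "move_arm", "data": {
  "commands": [
    {"x": 0,"y": 0,"z": 0.2,"ax": 0,"ay": 0,"az": 0},
    {"x": 0,"y": 0,"z": 0.1,"ax": 0,"ay": 0,"az": 0},
    {"x": 0,"y": 0,"z": 0.08,"ax": 0,"ay": 0,"az": 0},
    {"x": 0,"y": 0,"z": 0,"ax": 0,"ay": 0,"az": 0},
    {"x": 0,"y": 0,"z": 0,"ax": 0,"ay": 0,"az": 0},
    {"x": 0,"y": 0,"z": 0,"ax": 0,"ay": 0,"az": 0}
  ]
}}

```text
t: 37.5
eef_pos: [477.0, 90.6, 31.8]
orientation: [3.142, -0.001, 0.0]
ft_force: [-0.4, 0.3, -1.1]
grip_width: 64.8
grasp_force: 15.0
```

>>> {"op": "move_arm", "data": {
  "commands": [
    {"x": 0,"y": 0,"z": 0.035,"ax": 0,"ay": 0,"az": 0},
    {"x": 0,"y": 0,"z": 0.015,"ax": 0,"ay": 0,"az": 0},
    {"x": 0,"y": 0,"z": 0.01,"ax": 0,"ay": 0,"az": 0},
    {"x": 0,"y": 0,"z": 0,"ax": 0,"ay": 0,"az": 0},
    {"x": 0,"y": 0,"z": 0,"ax": 0,"ay": 0,"az": 0},
    {"x": 0,"y": 0,"z": 0,"ax": 0,"ay": 0,"az": 0}
  ]
}}

```text
t: 38.25
eef_pos: [476.5, 90.7, 25.0]
orientation: [3.142, -0.0, 0.0]
ft_force: [-2.0, -0.5, 7.2]
grip_width: 64.8
grasp_force: 15.0
```

>>> {"op": "move_arm", "data": {
  "commands": [
    {"x": 0,"y": 0,"z": 0,"ax": 0,"ay": 0,"az": 0},
    {"x": 0,"y": 0,"z": 0,"ax": 0,"ay": 0,"az": 0},
    {"x": 0,"y": 0,"z": 0,"ax": 0,"ay": 0,"az": 0},
    {"x": 0,"y": 0,"z": 0,"ax": 0,"ay": 0,"az": 0},
    {"x": 0,"y": 0,"z": 0,"ax": 0,"ay": 0,"az": 0}
  ],
  "claw": -1
}}

```text
t: 38.88
eef_pos: [476.6, 90.7, 24.1]
orientation: [-3.142, 0.0, 0.0]
ft_force: [0.1, -0.3, 0.4]
grip_width: 86.9
grasp_force: 0.0
```

>>> {"op": "move_arm", "data": {
  "commands": [
    {"x": 0,"y": 0,"z": -0.2,"ax": 0,"ay": 0,"az": 0},
    {"x": 0,"y": 0,"z": -0.45,"ax": 0,"ay": 0,"az": 0},
    {"x": 0,"y": 0,"z": -0.45,"ax": 0,"ay": 0,"az": 0},
    {"x": -0.2,"y": 0,"z": -0.45,"ax": 0,"ay": 0,"az": 0},
    {"x": -0.2,"y": 0,"z": 0,"ax": 0,"ay": 0,"az": 0},
    {"x": 0,"y": 0,"z": 0,"ax": 0,"ay": 0,"az": 0},
    {"x": 0,"y": 0,"z": 0,"ax": 0,"ay": 0,"az": 0},
    {"x": 0,"y": 0,"z": 0,"ax": 0,"ay": 0,"az": 0},
    {"x": 0,"y": 0,"z": 0,"ax": 0,"ay": 0,"az": 0}
  ]
}}

```text
t: 40.0
eef_pos: [429.1, 90.6, 209.6]
orientation: [-3.142, 0.001, 0.0]
ft_force: [0.5, 0.0, 0.1]
grip_width: 86.9
grasp_force: 0.0
```

```bash
python3 - <<'E'
from h import *
s,T,W=look(["sugar_pot","square_coaster"])
m=np.hypot(W[...,0]-477,W[...,1]-91)<75
q=W[m&(W[...,2]>4)&(W[...,2]<12)]; print(cv2.minAreaRect(q[:,:2].astype(np.float32)))
E
```

```text
tcp [429.1  90.6 209.6]
sugar_pot 0.62 [278. 152.] ztop 56.4 c [477.   89.6] 32.9 hullfit [477.1  89.7] 32.6 [166.  24.  24.] False
square_coaster 0.67 [275. 121.] ztop 9.3 c [476.1  91.5] 69.5 hullfit [475.9  90.9] 63.2 [207. 155. 102.] False
((476.27410888671875, 91.21846771240234), (100.22611236572266, 100.29270935058594), 35.573577880859375)
```

>>> {"op": "move_arm", "data": {
  "commands": [
    {"x": -0.05,"y": 0.383,"z": 0,"ax": 0,"ay": 0,"az": 0},
    {"x": -0.05,"y": 0.383,"z": 0,"ax": 0,"ay": 0,"az": 0},
    {"x": -0.05,"y": 0.383,"z": 0,"ax": 0,"ay": 0,"az": 0},
    {"x": -0.05,"y": 0.383,"z": 0,"ax": 0,"ay": 0,"az": 0},
    {"x": -0.13,"y": 0.383,"z": 0,"ax": 0,"ay": 0,"az": 0},
    {"x": -0.13,"y": 0.383,"z": 0,"ax": 0,"ay": 0,"az": 0},
    {"x": -0.13,"y": 0.383,"z": 0,"ax": 0,"ay": 0,"az": 0},
    {"x": -0.13,"y": 0.383,"z": 0,"ax": 0,"ay": 0,"az": 0},
    {"x": 0,"y": 0,"z": 0,"ax": 0,"ay": 0,"az": 0},
    {"x": 0,"y": 0,"z": 0,"ax": 0,"ay": 0,"az": 0}
  ],
  "claw": -0.15
}}

```text
t: 41.4
eef_pos: [342.0, -276.3, 209.9]
orientation: [-3.14, 0.001, -0.0]
ft_force: [-0.0, -0.5, -0.2]
grip_width: 50.0
grasp_force: 0.0
```

>>> {"op": "move_arm", "data": {
  "commands": [
    {"x": 0,"y": 0,"z": 0,"ax": 0,"ay": 0,"az": 0},
    {"x": 0,"y": 0,"z": 0,"ax": 0,"ay": 0,"az": 0},
    {"x": 0,"y": 0,"z": 0,"ax": 0,"ay": 0,"az": 0}
  ]
}}

```text
t: 41.78
eef_pos: [342.6, -276.3, 210.3]
orientation: [-3.142, -0.0, 0.002]
ft_force: [0.3, -0.2, 0.6]
grip_width: 49.9
grasp_force: 0.0
```

```bash
python3 - <<'E'
from h import *
s,T,W=look(["large_lid"])
E
```

```text
tcp [ 342.6 -276.3  210.3]
large_lid 0.67 [280. 154.] ztop 37.8 c [ 383.9 -276.4] 9.8 hullfit [ 383.8 -276.4] 9.6 [194.  30.  29.] False
```

>>> {"op": "move_arm", "data": {
  "commands": [
    {"x": 0.172,"y": 0,"z": 0.1,"ax": 0,"ay": 0,"az": 0},
    {"x": 0.172,"y": 0,"z": 0.2,"ax": 0,"ay": 0,"az": 0},
    {"x": 0,"y": 0,"z": 0.4,"ax": 0,"ay": 0,"az": 0},
    {"x": 0,"y": 0,"z": 0.4,"ax": 0,"ay": 0,"az": 0},
    {"x": 0,"y": 0,"z": 0.3,"ax": 0,"ay": 0,"az": 0},
    {"x": 0,"y": 0,"z": 0.15,"ax": 0,"ay": 0,"az": 0},
    {"x": 0,"y": 0,"z": 0,"ax": 0,"ay": 0,"az": 0},
    {"x": 0,"y": 0,"z": 0,"ax": 0,"ay": 0,"az": 0},
    {"x": 0,"y": 0,"z": 0,"ax": 0,"ay": 0,"az": 0},
    {"x": 0,"y": 0,"z": 0,"ax": 0,"ay": 0,"az": 0}
  ]
}}

```text
t: 43.12
eef_pos: [384.0, -277.4, 25.1]
orientation: [3.14, -0.001, 0.0]
ft_force: [0.1, -0.8, 0.1]
grip_width: 50.2
grasp_force: 0.0
```

>>> {"op": "move_arm", "data": {
  "commands": [
    {"x": 0,"y": -0.006,"z": 0.068,"ax": 0,"ay": 0,"az": 0},
    {"x": 0,"y": 0,"z": 0,"ax": 0,"ay": 0,"az": 0},
    {"x": 0,"y": 0,"z": 0,"ax": 0,"ay": 0,"az": 0}
  ]
}}

```text
t: 43.5
eef_pos: [383.5, -276.1, 15.8]
orientation: [-3.141, 0.0, 0.0]
ft_force: [-0.0, 0.0, 0.3]
grip_width: 50.1
grasp_force: 0.0
```

>>> {"op": "move_arm", "data": {
  "commands": [
    {"x": 0,"y": 0,"z": 0,"ax": 0,"ay": 0,"az": 0},
    {"x": 0,"y": 0,"z": 0,"ax": 0,"ay": 0,"az": 0},
    {"x": 0,"y": 0,"z": 0,"ax": 0,"ay": 0,"az": 0},
    {"x": 0,"y": 0,"z": 0,"ax": 0,"ay": 0,"az": 0},
    {"x": 0,"y": 0,"z": 0,"ax": 0,"ay": 0,"az": 0},
    {"x": 0,"y": 0,"z": 0,"ax": 0,"ay": 0,"az": 0}
  ],
  "claw": 1,
  "squeeze": 15
}}

```text
t: 44.25
eef_pos: [383.6, -276.2, 16.1]
orientation: [-3.141, 0.0, 0.0]
ft_force: [1.1, 0.1, 1.3]
grip_width: 19.7
grasp_force: 15.0
```

>>> {"op": "move_arm", "data": {
  "commands": [
    {"x": 0,"y": 0,"z": -0.12,"ax": 0,"ay": 0,"az": 0},
    {"x": 0,"y": 0,"z": -0.3,"ax": 0,"ay": 0,"az": 0},
    {"x": 0,"y": 0,"z": -0.25,"ax": 0,"ay": 0,"az": 0},
    {"x": 0.0776,"y": -0.305,"z": 0,"ax": 0,"ay": 0,"az": 0},
    {"x": 0.0776,"y": -0.305,"z": 0,"ax": 0,"ay": 0,"az": 0},
    {"x": 0.0776,"y": -0.305,"z": 0,"ax": 0,"ay": 0,"az": 0},
    {"x": 0.0776,"y": -0.305,"z": 0,"ax": 0,"ay": 0,"az": 0},
    {"x": 0.0776,"y": -0.305,"z": 0,"ax": 0,"ay": 0,"az": 0},
    {"x": 0.0776,"y": -0.305,"z": 0,"ax": 0,"ay": 0,"az": 0},
    {"x": 0.0776,"y": -0.305,"z": 0,"ax": 0,"ay": 0,"az": 0}
  ]
}}

```text
t: 45.5
eef_pos: [449.0, -18.9, 97.2]
orientation: [3.141, -0.001, 0.0]
ft_force: [0.8, 0.1, -1.6]
grip_width: 19.3
grasp_force: 15.0
```

>>> {"op": "move_arm", "data": {
  "commands": [
    {"x": 0.0776,"y": -0.305,"z": 0,"ax": 0,"ay": 0,"az": 0},
    {"x": 0.0776,"y": -0.305,"z": 0,"ax": 0,"ay": 0,"az": 0},
    {"x": 0.0776,"y": -0.305,"z": 0,"ax": 0,"ay": 0,"az": 0},
    {"x": 0,"y": 0,"z": 0,"ax": 0,"ay": 0,"az": 0},
    {"x": 0,"y": 0,"z": 0,"ax": 0,"ay": 0,"az": 0},
    {"x": 0,"y": 0,"z": 0,"ax": 0,"ay": 0,"az": 0},
    {"x": 0,"y": 0,"z": 0,"ax": 0,"ay": 0,"az": 0}
  ]
}}

```text
t: 46.38
eef_pos: [476.4, 88.9, 96.5]
orientation: [3.142, 0.0, -0.001]
ft_force: [-0.3, 0.1, -1.1]
grip_width: 19.4
grasp_force: 15.0
```

```bash
python3 - <<'E'
from h import *
s,T,W=look(["large_lid","sugar_pot"],"w8")
E
```

```text
tcp [476.4  88.9  96.5]
large_lid 0.56 [282. 237.] ztop 118.4 c [481.3  92.9] 15.8 hullfit [480.9  93.6] 13.1 [108.  14.  14.] False
sugar_pot 0.76 [276. 198.] ztop 56.6 c [487.8  90.7] 30.7 hullfit [478.3  89.8] 31.9 [106.  14.  14.] False
```

View pics/w8.png

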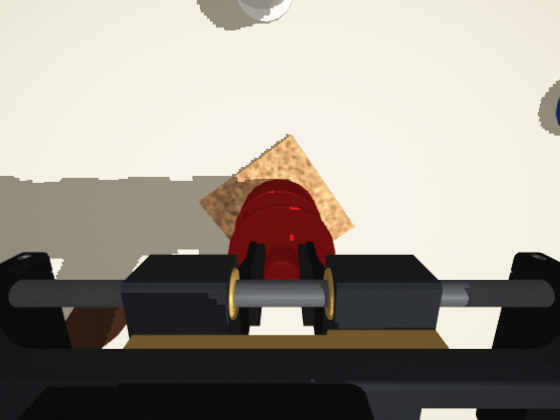

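The wrist view shows the large lid held level at (282,235) over the sugar pot (far rim at (280,190)), within 1 mm of the axis. Lowering.

>>> {"op": "move_arm", "data": {
  "commands": [
    {"x": 0.003,"y": -0.006,"z": 0.1,"ax": 0,"ay": 0,"az": 0},
    {"x": 0,"y": 0,"z": 0.07,"ax": 0,"ay": 0,"az": 0},
    {"x": 0,"y": 0,"z": 0.05,"ax": 0,"ay": 0,"az": 0},
    {"x": 0,"y": 0,"z": 0.02,"ax": 0,"ay": 0,"az": 0},
    {"x": 0,"y": 0,"z": 0,"ax": 0,"ay": 0,"az": 0},
    {"x": 0,"y": 0,"z": 0,"ax": 0,"ay": 0,"az": 0},
    {"x": 0,"y": 0,"z": 0,"ax": 0,"ay": 0,"az": 0}
  ]
}}

```text
t: 47.4
eef_pos: [477.2, 90.5, 67.9]
orientation: [3.142, -0.001, 0.0]
ft_force: [0.1, 0.8, -1.4]
grip_width: 19.3
grasp_force: 15.0
```

>>> {"op": "move_arm", "data": {
  "commands": [
    {"x": 0,"y": 0.004,"z": 0.02,"ax": 0,"ay": 0,"az": 0},
    {"x": 0,"y": 0,"z": 0.015,"ax": 0,"ay": 0,"az": 0},
    {"x": 0,"y": 0,"z": 0.007,"ax": 0,"ay": 0,"az": 0},
    {"x": 0,"y": 0,"z": 0,"ax": 0,"ay": 0,"az": 0},
    {"x": 0,"y": 0,"z": 0,"ax": 0,"ay": 0,"az": 0},
    {"x": 0,"y": 0,"z": 0,"ax": 0,"ay": 0,"az": 0}
  ]
}}

```text
t: 48.15
eef_pos: [477.1, 90.0, 63.9]
orientation: [3.141, -0.001, 0.0]
ft_force: [-2.8, -0.0, 12.3]
grip_width: 19.5
grasp_force: 15.0
```

>>> {"op": "move_arm", "data": {
  "commands": [
    {"x": 0,"y": 0,"z": 0,"ax": 0,"ay": 0,"az": 0},
    {"x": 0,"y": 0,"z": 0,"ax": 0,"ay": 0,"az": 0},
    {"x": 0,"y": 0,"z": 0,"ax": 0,"ay": 0,"az": 0},
    {"x": 0,"y": 0,"z": 0,"ax": 0,"ay": 0,"az": 0},
    {"x": 0,"y": 0,"z": 0,"ax": 0,"ay": 0,"az": 0}
  ],
  "claw": -0.15
}}

```text
t: 48.78
eef_pos: [477.0, 90.0, 62.5]
orientation: [-3.142, 0.0, 0.0]
ft_force: [0.3, -0.6, 0.5]
grip_width: 49.4
grasp_force: 0.0
```

>>> {"op": "move_arm", "data": {
  "commands": [
    {"x": 0,"y": 0,"z": -0.15,"ax": 0,"ay": 0,"az": 0},
    {"x": 0,"y": 0,"z": -0.45,"ax": 0,"ay": 0,"az": 0},
    {"x": 0,"y": 0,"z": -0.45,"ax": 0,"ay": 0,"az": 0},
    {"x": -0.2,"y": 0,"z": -0.2,"ax": 0,"ay": 0,"az": 0},
    {"x": -0.2,"y": 0,"z": 0,"ax": 0,"ay": 0,"az": 0},
    {"x": 0,"y": 0,"z": 0,"ax": 0,"ay": 0,"az": 0},
    {"x": 0,"y": 0,"z": 0,"ax": 0,"ay": 0,"az": 0},
    {"x": 0,"y": 0,"z": 0,"ax": 0,"ay": 0,"az": 0}
  ]
}}

```text
t: 49.78
eef_pos: [430.0, 89.9, 212.3]
orientation: [-3.142, -0.0, 0.0]
ft_force: [-0.1, 0.0, 0.5]
grip_width: 50.6
grasp_force: 0.0
```

```bash
python3 - <<'E'
from h import *
s,T,W=look([])
t=viewer.snapshot("top"); Wt=cloud(t); cv2.imwrite("pics/top9.png",cv2.resize(t["frame"][100:340,60:540,::-1],(800,400)))
def f(W,c,a,b,R=36):
    q=W[(np.hypot(W[...,0]-c[0],W[...,1]-c[1])<R)&(W[...,2]>a)&(W[...,2]<b)]
    if len(q)<10: print("none",c,a); return
    print(c,len(q),np.round(cv2.minEnclosingCircle(q[:,:2].astype(np.float32))[0],1),np.percentile(q[:,2],[10,50,90]).round(1), np.linalg.lstsq(np.c_[q[:,:2]-q[:,:2].mean(0),np.ones(len(q))],q[:,2],rcond=None)[0][:2].round(3))
f(W,(477,90),58,66); f(W,(477,90),80,95)
f(Wt,(531,420),110,120); f(Wt,(531,420),132,145); f(Wt,(477,90),58,66)
for k in("pepper_mill","egg_cup","spice_jar"): print(k,[r["centre"] for r in models.regions_of(k,"top")[:1]])
E
```

```text
tcp [430.   89.9 212.3]
(477, 90) 2744 [477.1  89. ] [61.1 62.1 63. ] [ 0. -0.]
(477, 90) 321 [477.2  89. ] [84.3 85.8 86.7] [-0.017  0.011]
(531, 420) 276 [532.1 417.6] [112.5 115.  117.5] [0.005 0.018]
(531, 420) 56 [533.6 417.3] [134.7 138.5 140.7] [0.088 0.078]
none (477, 90) 58
pepper_mill []
egg_cup [[251.7, 160.5]]
spice_jar [[458.6, 223.3]]
```

View pics/top9.png

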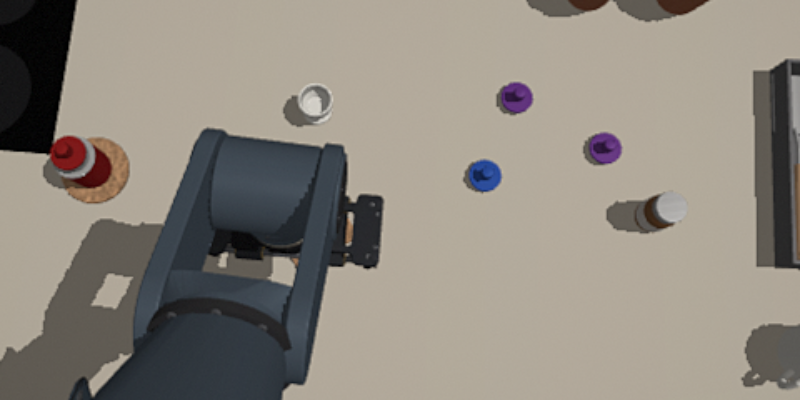

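The top view shows the tumbler stack seated on the round coaster at (88,165), and the egg cup (315,103) and spice jar (665,208) unmoved. The arm hides the pot, but the wrist camera measured its lid level at z 62, as it should be.

```bash
python3 -c "
from workcell import robot; print(robot.close_job())"
```

```text
the job is handed in; nothing more can be done
None
```

The job is handed in with no verdict shown: both lids measured level and fully home, everything is let go, and the egg cup and spice jar are where they stood; the arm hid the pepper mill in the final picture, so I didn't confirm its position.

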